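# Shut the draught doors and tare the balance

### The arm

A 6-joint arm with a two-finger parallel gripper is mounted at the origin on the work surface; the furniture and walls round the work are solid. World frame = base frame: x ahead of the robot, y to its left, z up, the work surface at z = 0. Lengths are in m, angles in rad, forces in N, time in s.
With the tool pointing down it reaches from about 0.375 to 0.9 m from the base axis. Payload 3.1 kg.
Tool frame: the origin (TCP) lies at the very end of the fingers, on their centre line; the grasp point (between the pads) lies 19 mm behind it; z points along the fingers, y is the direction in which the jaws open and shut (so a half turn about z gives the same grasp; the last joint's range is limited). The gripper opens to 85 mm and grips with 20 to 120 N. Pads are 22 mm wide; open, the fingers measure 114 mm over their backs; the gripper's body (76 mm by 85 mm) begins 54 mm behind the grasp point. The pads swing forward as they close: fully open they stand 13 mm farther back than shut.
Start: joints at [0.939, 0.527, 1.433, -0, 1.181, -0.178], TCP at [0.274, 0.562, 0.231] pointing down, gripper open.
Joint ranges: [-3.08, 3.08], [-0.75, 2.2], [0.22, 2.44], [-1.43, 4.57], [0, 2.65], [-2.85, 2.85]. Speed limits (rad/s): [2.79, 2.79, 3.14, 3.14, 3.14, 3.14].

### API

Orientations are given as a unit quaternion [x, y, z, w].
In Python, from station import manip gives the robot as it stands.
- The arm moves only by the tool send_rows, never from a script. Its argument "motion" is a list of rows, each an object with "gripper": the finger opening in mm, from 0 to 85.4; "travel": the shift along the tool's x, y, z in mm, a list of three; "rotation": the turn, a rotation vector about the tool's x, y, z in degrees, a list of three. In form: [{"gripper": gripper, "travel": [x, y, z], "rotation": [ax, ay, az]}, ...]. A call has 1 to 12 rows; each row shifts and turns the commanded pose from where the row before left it, along the tool's axes as they then stand; what a row does not reach is not made up. A row lasts 1/12 s, in which the tool goes at most 41.7 mm and 7.16 degrees, less where a joint would pass 70% of its speed; a pose out of reach is approached as far as the arm can. A call is refused whole if a number of a shift passes 41.7 or a number of a turn 7.16, either way. A call with a gripper value outside its range is refused whole. The fingers move at their own pace and stop on an object; "newtons" is the grip in N (left out, the last holds). Time passes only in rows, so rows that do not move let the fingers close. It gives the time, the measured TCP pose, the force and the opening at its end, in the units of the state.
- manip.sense(): the state, without advancing time (a new reading comes with each control period).
- manip.snapshot(name): name is "scene" or "top"; returns the picture (480x640x3 uint8, red, green, blue); there is no depth.
- manip.calibration(name): a dict with "fx", "fy", "cx", "cy" (pixels), "cam_to_world" (4x4, takes a point from camera to world coordinates). Camera axes: x right, y down, z forward; pixel columns grow to the right and rows downward; lengths in m; the calibration is good to about 2 mm. A picture is of the moment at which its call begins. calibration takes no time and is no camera call.
- manip.sign_off(): hands the job in, once; it reports no verdict.
The state is a dict: "t": time; "q": joint angles; "qd": joint speeds; "tau": joint torques, N m; "tcp_pos": TCP position; "tool_rot": TCP orientation; "force": force on the tool from outside, world axes, zero at the start; "ft_torque": the same for the moment, N m; "finger_gap": opening from 0.0 (shut) to 1.0 (fully open).
Only numpy, scipy, OpenCV 4.12 (cv2) and the standard library are available. Lean on these libraries where they do the work, as an engineer would, in place of code of your own. Each camera call takes 0.05 s, during which the arm holds its last target. There are 200 camera calls.

### The job

The brown vial on the balance's pan is to be tared, but both sliding side doors of the balance's glass draught shield stand open. Push each door forward with the fingertips, by the rear end of its grey block, until it is fully shut; then, only once both are shut, press the wide tare bar on the front panel all the way down, hold it for a moment and let it come up again. Leave the vial and everything else on the bench where it is.

Things in the scene. Friction and masses are not known exactly. Their poses are not given: they have to be found in the camera images.
- balance: white balance, fixed. Origin: centre of footprint at bench height; +x to its back, +y to its left, z up. Base x -130..126, y +-85, 40 mm high. On it a glass chamber with grey roof and white rear column: x -27..125, y +-70, top at 150 mm; its sides are clear sliding doors. On the front panel a dark display (x -50, top 49 mm high), before it the wide tare bar between two small round dummy keys.
- door_left (a joint): left (balance +y) sliding clear door of the draught shield, in m: 0 = fully shut (against its front stop), grows as it slides to the back, along balance +x, at most 0.06. Push along balance -x to shut; about 2 N friction, stays where it is left. Starts 0.03 to 0.055 open.
- door_right (a joint): right (balance -y) sliding clear door of the draught shield, in m: 0 = fully shut (against its front stop), grows as it slides to the back, along balance +x, at most 0.06. Push along balance -x to shut; about 2 N friction, stays where it is left. Starts 0.03 to 0.055 open.
- door_left_push (a point): centre of the rear (+x) end face of the left door's solid grey push block; moves with the door. Block: 92 mm long (from here towards balance -x), 30 mm wide (y), 36 mm high, on the outside of the pane, its middle 15 mm out from the pane. Door shut: this point is at (64, 84, 120) mm in the balance frame. Free space behind and below it. Axes as the balance.
- door_right_push (a point): centre of the rear (+x) end face of the right door's solid grey push block; moves with the door. Block: 92 mm long (from here towards balance -x), 30 mm wide (y), 36 mm high, on the outside of the pane, its middle 15 mm out from the pane. Door shut: this point is at (64, -84, 120) mm in the balance frame. Free space behind and below it. Axes as the balance.
- tare_bar (a joint): the wide white tare bar, in m: 0 = up, grows to 0.005 as it is pressed straight down; springs back (about 2 N to start, 5 N fully down).
- tare_bar_top (a point): centre of the tare bar's top face, about 50 mm above the bench; the bar is 64 mm along balance y by 24 mm along x. The chamber's front pane is 75 mm behind it.
- pan (a point): centre of the top of the round steel pan (68 mm across) inside the chamber, 47 mm above the bench.
- vial: brown glass vial with a dark cap, 34 mm across, 80 mm tall, loose, upright on the pan inside the chamber. Origin: centre of its underside. To be left alone.
- tape_roll: flat roll of masking tape, 104 mm across, 25 mm high, loose on the bench to the left of the balance. Origin: centre of its underside. To be left alone.
- drop_bottle: small white bottle with a blue cap, 42 mm across, 96 mm tall, loose on the bench at the right of the centrifuge. Origin: centre of its underside. To be left alone.

How it is judged:
By the outcome, as a careful person would: the job done as asked, in the order asked, and still so for the second after the job is handed in, with the robot touching nothing.
It also fails if it takes over 45 s, if anything falls off the work surface, if the arm or the gripper's body presses on something with over 40 N, if the wrist force passes 120 N, or if a joint passes its speed limit or range.

## Working session

There is one attempt and no reset: what is moved stays moved. The work goes in short steps, Python scripts to look and compute and a tool call to move; the robot and the scene stay as the last step left them, time stands still between calls to the robot, and variables do not carry over. Pictures are saved under pics/ and viewed, about 8 in all and at most 12, crops included, and the job is handed in when it is done.

Besides the shell and the picture viewer there is one more tool, called after "Emit:" by a JSON object that holds its "name" and its "arguments". send_rows: Moves the arm, as the interface text tells. Its arguments: {"type":"object","properties":{"motion":{"type":"array","items":{"type":"object","properties":{"gripper":{"type":"number"},"travel":{"type":"array","items":{"type":"number"}},"rotation":{"type":"array","items":{"type":"number"}}}}},"newtons":{"type":"number"}},"required":["motion"]}

```bash
mkdir -p pics
python3 - <<'E'
from station import manip
import cv2
for n in("scene","top"):
    cv2.imwrite(f"pics/{n}0.png",manip.snapshot(n)[:,:,::-1])
    c=manip.calibration(n);print(n,c)
print(manip.sense())
E
```

```text
scene {'fx': 458.67465415110036, 'fy': 458.67465415110036, 'cx': 315.0639399417528, 'cy': 239.10007040100905, 'cam_to_world': array([[ 9.99867442e-01, -1.00827995e-02, -1.27841834e-02,
         4.53189269e-01],
       [ 5.58559887e-04, -7.63476955e-01,  6.45834830e-01,
        -4.22262638e-01],
       [-1.62722525e-02, -6.45756360e-01, -7.63370118e-01,
         7.60702401e-01],
       [ 0.00000000e+00,  0.00000000e+00,  0.00000000e+00,
         1.00000000e+00]])}
top {'fx': 509.08539802061915, 'fy': 509.08539802061915, 'cx': 326.1629827739808, 'cy': 238.3035763311326, 'cam_to_world': array([[ 0.46504593, -0.85973359,  0.21116449,  0.24622771],
       [-0.88525872, -0.45349994,  0.1032221 ,  0.03222523],
       [ 0.00701957, -0.23493822, -0.97198496,  0.96488772],
       [ 0.        ,  0.        ,  0.        ,  1.        ]])}
{'t': 0.1, 'q': array([ 9.38493108e-01,  5.28390461e-01,  1.43378892e+00, -1.73824143e-05,
        1.18139181e+00, -1.78505273e-01]), 'qd': array([ 0.00071862, -0.00135149, -0.00415111,  0.00150045, -0.0005421 ,
        0.00126806]), 'tau': array([-2.56994383e-05, -4.43301344e+01, -1.78587073e+01, -1.80839493e-04,
        3.91321068e-03, -3.39403428e-06]), 'tcp_pos': array([0.27357949, 0.56121959, 0.23041617]), 'tool_rot': array([ 2.24953733e-01,  9.74368944e-01, -9.12251196e-04, -3.82772061e-04]), 'force': array([-0.2621392 , -0.07393486,  1.7005412 ]), 'ft_torque': array([ 0.02490805, -0.02130138,  0.00867184]), 'finger_gap': 1.0034990251200089}
```

View pics/scene0.png

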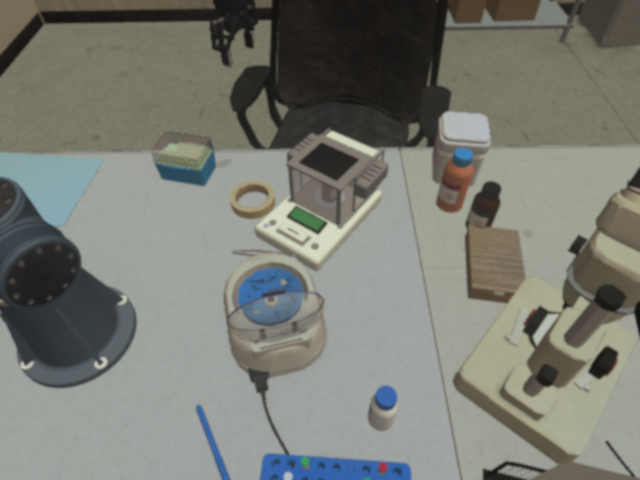

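View pics/top0.png

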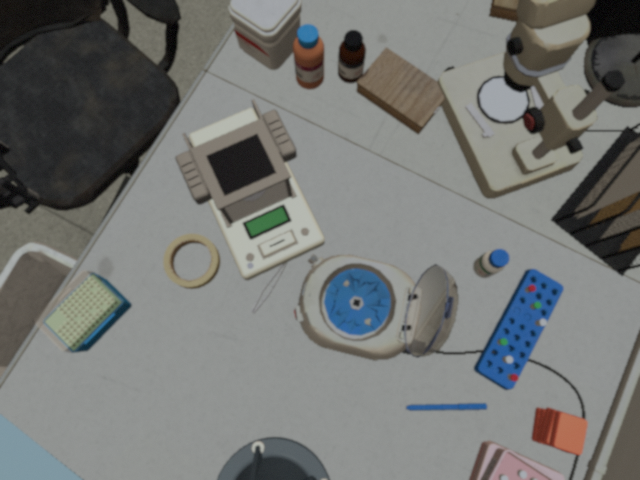

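The scene view shows the balance around (325,190) and the top view shows it around (250,190). I'll enlarge both crops to pick points.

Run:
```python
import cv2
a=cv2.imread("pics/top0.png")[90:290,160:340]; b=cv2.imread("pics/scene0.png")[120:280,220:400]
cv2.imwrite("pics/c1.png",cv2.resize(a,None,fx=3,fy=3,interpolation=cv2.INTER_CUBIC))
cv2.imwrite("pics/c2.png",cv2.resize(b,None,fx=3.5,fy=3.5,interpolation=cv2.INTER_CUBIC))
```

```text
(no output)
```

View pics/c1.png

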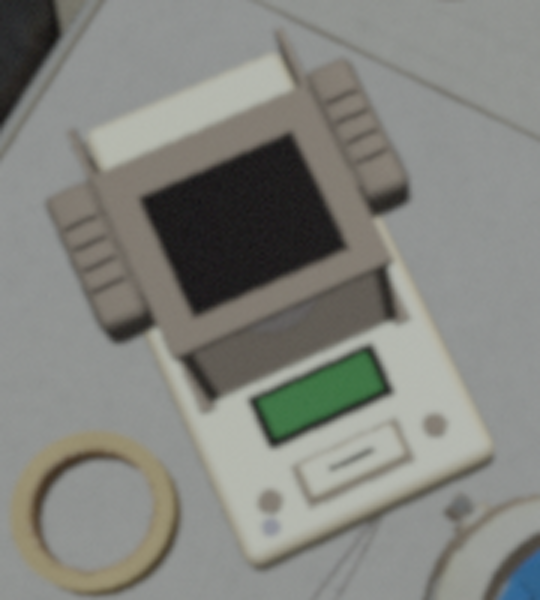

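View pics/c2.png

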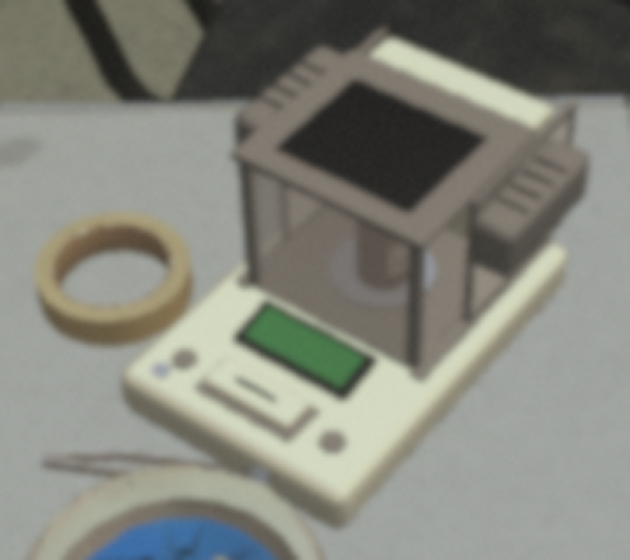

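```bash
cat > h.py <<'E'
import numpy as np
from station import manip
from scipy.spatial.transform import Rotation as R
from scipy.optimize import least_squares
def proj(n,P):
    c=manip.calibration(n);T=np.linalg.inv(c["cam_to_world"])
    p=np.atleast_2d(P)@T[:3,:3].T+T[:3,3]
    return np.c_[c["fx"]*p[:,0]/p[:,2]+c["cx"],c["fy"]*p[:,1]/p[:,2]+c["cy"]]
def bw(v,P):  # balance mm -> world m
    return R.from_euler('z',v[2]).apply(np.atleast_2d(P)/1000.)+[v[0],v[1],0]
E
cat > fit.py <<'E'
from h import *
# (crop px),(balance mm),door
top=[((490,447),(-130,-85,38),0),((255,562),(-130,85,38),0),
((295,463),(-90,32,50),0),((400,420),(-90,-32,50),0),((411,458),(-114,-32,50),0),((310,505),(-114,32,50),0),
((183,357),(-27,70,150),0),((392,262),(-27,-70,150),0),
((48,203),(64,99,138),1),((110,325),(-28,99,138),1),((348,60),(64,-99,138),2),((408,180),(-28,-99,138),2)]
sc=[((128,380),(-130,85,38),0),((345,515),(-130,-85,38),0),
((218,360),(-90,32,50),0),((318,408),(-90,-32,50),0),((295,430),(-114,-32,50),0),((202,382),(-114,32,50),0),
((237,153),(-27,70,150),0),((423,243),(-27,-70,150),0),((587,155),(64,-99,138),2),((518,240),(-28,-99,138),2)]
def res(v):
    o=[]
    for n,L,s,off in(("top",top,3,(160,90)),("scene",sc,3.5,(220,120))):
        P=np.array([np.array(p,float)+[v[2+d]*1000 if d else 0,0,0] for _,p,d in L])
        o.append(proj(n,bw(v[:3],P))-(np.array([u for u,_,_ in L])/s+off))
    return np.concatenate(o).ravel()
best=min((least_squares(lambda v:res(v),[.55,.25,y,.04,.04],loss="soft_l1",x_scale=[.1,.1,.5,.01,.01]) for y in(0,.7,1.4,2.1)),key=lambda r:r.cost)
v=best.x;print(v.round(4),np.degrees(v[2]));print(res(v).reshape(-1,2).round(1).tolist())
np.save("v.npy",v)
for k,p in dict(bar=(-102,0,50),lp=(64+v[3]*1000,84,120),rp=(64+v[4]*1000,-84,120),lps=(64,84,120),rps=(64,-84,120)).items(): print(k,bw(v,p)[0].round(4))
E
python3 fit.py
```

```text
[0.4557 0.282  0.9444 0.0332 0.0402] 54.11298532417663
[[4.8, -0.1], [0.2, 1.4], [3.3, 1.4], [-0.3, 0.9], [1.6, -0.5], [3.8, -1.1], [-2.9, 0.3], [3.3, -3.0], [-0.5, -0.8], [-0.4, 4.0], [1.2, -2.3], [3.6, 0.9], [-3.0, -2.3], [0.2, -4.0], [2.2, -1.2], [-1.8, -1.6], [-2.3, -0.6], [-0.4, -0.5], [-1.9, -1.8], [2.2, -0.2], [2.2, -1.4], [-1.7, -0.4]]
bar [0.3959 0.1994 0.05  ]
lp [0.4446 0.41   0.12  ]
rp [0.5849 0.3172 0.12  ]
lps [0.4252 0.3831 0.12  ]
rps [0.5613 0.2846 0.12  ]
```

```bash
python3 - <<'E'
s=open("fit.py").read()
s=s.replace("P=np.array([np.array(p,float)+[v[2+d]*1000 if d else 0,0,0] for _,p,d in L])",
"""P=np.array([np.array(p,float)+[v[2+d]*1000 if d else 0,0,0] for _,p,d in L])
        r=P[:,2]==150;P[r,1]*=v[5];P[r,0]+=v[7]*1000;b=P[:,2]==38;P[b,1]*=v[6]
        m=P[:,2]==50;P[m,0]+=v[8]*1000""").replace(".04,.04]",".04,.04,.9,.95,0,0]").replace(".01,.01]",".01,.01,.1,.1,.01,.01]")
s=s.replace("bar=(-102,","bar=(-102+v[8]*1000,")
open("fit.py","w").write(s)
E
python3 fit.py
```

```text
[ 0.4565  0.2838  0.9471  0.0314  0.038   0.9209  0.9566 -0.0037 -0.0014] 54.2674422011681
[[2.5, -0.3], [1.7, -0.3], [3.1, 1.3], [-0.5, 0.6], [1.5, -0.8], [3.7, -1.3], [0.5, 0.0], [0.6, -0.7], [-0.9, -0.5], [-0.6, 4.2], [0.9, -2.1], [3.4, 1.0], [-1.2, -2.0], [-0.7, -5.6], [2.3, -1.3], [-1.7, -1.8], [-2.2, -0.7], [-0.3, -0.6], [-0.5, -0.3], [-0.8, -1.0], [1.9, -1.5], [-1.9, -0.5]]
bar [0.3961 0.1998 0.05  ]
lp [0.444  0.4103 0.12  ]
rp [0.5842 0.3175 0.12  ]
lps [0.4257 0.3848 0.12  ]
rps [0.5621 0.2867 0.12  ]
```

```bash
cat > ov.py <<'E'
from h import *
import cv2,sys
def ov(v,imgs,out):
    o=[]
    for n,f,(x0,y0) in(("top",imgs[0],(160,90)),("scene",imgs[1],(220,115))):
        im=cv2.resize(cv2.imread(f)[y0:y0+180,x0:x0+180],None,fx=2.2*1.0,fy=2.2,interpolation=cv2.INTER_CUBIC)
        def box(x,y,z,c):
            for zz in z:
                q=(proj(n,bw(v,[(x[0],y[0],zz),(x[1],y[0],zz),(x[1],y[1],zz),(x[0],y[1],zz)]))-(x0,y0)+.5)*2.2
                cv2.polylines(im,[np.int32(q.round())],True,c,1)
        box((-130,126),(-85,85),(0,40),(0,0,255)); box((-27,125),(-70,70),(150,),(255,0,0)); box((-114,-90),(-32,32),(50,),(255,0,255))
        l,r=v[3]*1000,v[4]*1000
        box((-28+l,64+l),(69,99),(102,138),(0,255,255)); box((-28+r,64+r),(-99,-69),(102,138),(0,255,0))
        o.append(im)
    cv2.imwrite(out,np.hstack(o))
if __name__=="__main__": ov(np.load("v.npy"),("pics/top0.png","pics/scene0.png"),"pics/ov0.png")
E
python3 ov.py
```

```text
(no output)
```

View pics/ov0.png

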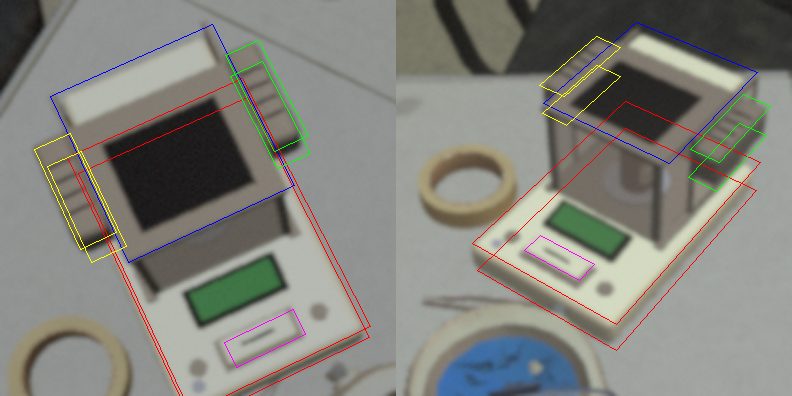

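```bash
cat > sep.py <<'E'
from h import *
exec(open("fit.py").read().split("best=")[0])
v0=np.load("v.npy");nt=len(top)*2
for nm,sl in(("top",slice(0,nt)),("scene",slice(nt,None))):
    f=lambda u:res(np.r_[u,v0[5:]])[sl] if nm=="top" else np.r_[res(np.r_[u,v0[5:]])[sl],(u[3]-v0[3])*100]
    r=least_squares(f,v0[:5],loss="soft_l1",x_scale=[.1,.1,.5,.01,.01])
    print(nm,r.x.round(4),f(r.x).round(1).tolist())
    print(bw(r.x,[(-102,0,50),(64,84,120),(64,-84,120)]).round(4).tolist())
s=manip.sense();print(s["tcp_pos"],R.from_quat(s["tool_rot"]).as_matrix().round(3).tolist());print(proj("scene",s["tcp_pos"]),proj("top",s["tcp_pos"]),proj("scene",[0,0,0]),proj("top",[0,0,0]))
E
python3 sep.py
```

```text
top [0.4559 0.2852 0.9344 0.0291 0.0405] [1.1, 0.5, -0.2, -0.4, 1.6, 1.3, -1.8, 1.0, -0.0, -0.3, 2.0, -1.2, -0.9, -0.3, -0.4, -0.3, -0.9, -0.4, -1.3, 4.6, 0.4, -3.1, 2.3, 0.3]
[[0.3953, 0.2032, 0.05], [0.4264, 0.3866, 0.12], [0.5615, 0.2868, 0.12]]
scene [0.4575 0.2807 0.9586 0.0314 0.0367] [-0.6, -0.4, 0.6, -4.3, 2.9, 0.1, -0.8, -0.6, -1.1, 0.6, 0.4, 0.9, -0.2, 0.9, 0.1, 0.0, 2.0, -0.7, -1.3, 0.6, 0.0]
[[0.3989, 0.1972, 0.05], [0.4255, 0.3813, 0.12], [0.563, 0.2848, 0.12]]
[0.27357949 0.56121959 0.23041617] [[-0.899, 0.438, -0.001], [0.438, 0.899, -0.002], [0.0, -0.002, -1.0]]
[[240.07200588  60.15760521]] [[ 23.23144042 178.56401523]] [[ 79.90059682 331.67281961]] [[272.65917301 499.61015213]]
```

```bash
cat >> h.py <<'E'
V=[0.4566,0.2835,0.946]
def st():
    s=manip.sense();M=R.from_quat(s["tool_rot"]).as_matrix()
    b=R.from_euler('z',-V[2]).apply(s["tcp_pos"]-[V[0],V[1],0])*1000
    B=R.from_euler('z',-V[2]).as_matrix()@M
    f=R.from_euler('z',-V[2]).apply(s["force"])
    print("t",round(s["t"],2),"bal mm",b.round(1),"yaw_t_y",np.degrees(np.arctan2(B[0,1],B[1,1]*1)).round(1),"F bal",f.round(1),"gap",round(s["finger_gap"],2),"ztool",B[:,2].round(3))
    return b
E
python3 -c "
from h import *
st();print(R.from_euler('z',-V[2]).as_matrix()@R.from_quat(manip.sense()['tool_rot']).as_matrix())
c=manip.calibration('top')['cam_to_world'];k=manip.calibration('top')
for u,z in(((310,35),.13),((350,42),.12)):
  d=c[:3,:3]@[(u[0]-k['cx'])/k['fx'],(u[1]-k['cy'])/k['fy'],1];p=c[:3,3]+d*(z-c[2,3])/d[2];print(p,R.from_euler('z',-V[2]).apply(p-[V[0],V[1],0]))
"
```

```text
t 0.1 bal mm [118.2 310.9 230.4] yaw_t_y 80.2 F bal [-0.2  0.2  1.7] gap 1.0 ztool [-0.002 -0.    -1.   ]
[[-1.70172440e-01  9.85412313e-01 -1.97860088e-03]
 [ 9.85414242e-01  1.70172771e-01 -1.22811659e-06]
 [ 3.35493794e-04 -1.94995048e-03 -9.99998043e-01]]
[0.75923506 0.32918733 0.13      ] [ 0.21407714 -0.21873795  0.13      ]
[0.78750453 0.25915004 0.12      ] [ 0.17380685 -0.28263387  0.12      ]
```

Emit:
{"name": "send_rows", "arguments": {"motion": [{"gripper": 0, "travel": [0, 0, 0], "rotation": [0, 0, 4.9]}, {"gripper": 0, "travel": [0, 0, 0], "rotation": [0, 0, 4.9]}, {"gripper": 0, "travel": [-30, 2, 0], "rotation": [0, 0, 0]}, {"gripper": 0, "travel": [-30, 2, 0], "rotation": [0, 0, 0]}, {"gripper": 0, "travel": [-30, 2, 0], "rotation": [0, 0, 0]}, {"gripper": 0, "travel": [-30, 2, 0], "rotation": [0, 0, 0]}, {"gripper": 0, "travel": [-30, 2, 0], "rotation": [0, 0, 0]}, {"gripper": 0, "travel": [-30, 2, 0], "rotation": [0, 0, 0]}, {"gripper": 0, "travel": [-30, 2, 0], "rotation": [0, 0, 0]}, {"gripper": 0, "travel": [-13, 1, 0], "rotation": [0, 0, 0]}, {"gripper": 0, "travel": [0, 0, 0], "rotation": [0, 0, 0]}]}}

```text
t: 1.02
tcp_pos: [0.4663, 0.4416, 0.2308]
tool_rot: [0.309, 0.951, -0.0, 0.0]
force: [-0.1, 0.2, -0.8]
finger_gap: 0.003
```

Run:
```python
from h import *
import cv2
st()
a=manip.snapshot("top")[60:290,130:360,::-1];b=manip.snapshot("scene")[80:280,200:430,::-1]
cv2.imwrite("pics/p1.png",np.hstack([cv2.resize(a,(395,395)),cv2.resize(b,(400,395))]))
print(proj("top",manip.sense()["tcp_pos"]),proj("scene",manip.sense()["tcp_pos"]))
```

```text
t 1.02 bal mm [133.9  84.7 230.8] yaw_t_y 90.2 F bal [ 0.1  0.2 -0.8] gap 0.0 ztool [-0.    -0.001 -1.   ]
[[155.76237276 111.1343004 ]] [[324.02587805  87.33335111]]
```

View pics/p1.png

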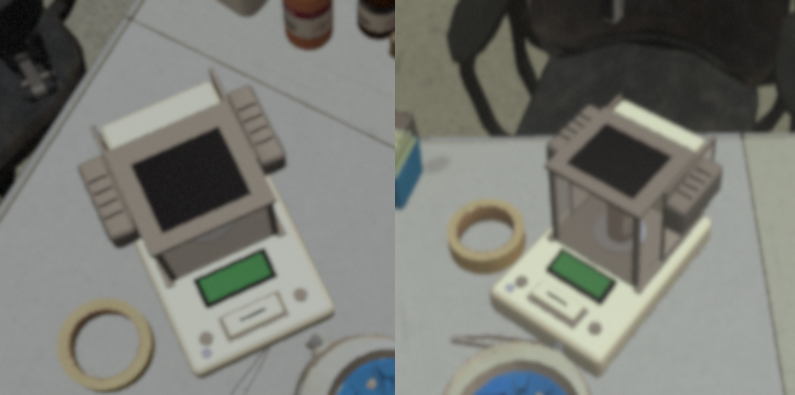

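Emit:
{"name": "send_rows", "arguments": {"motion": [{"gripper": 0, "travel": [3, 0, 25]}, {"gripper": 0, "travel": [0, 0, 30]}, {"gripper": 0, "travel": [0, 0, 30]}, {"gripper": 0, "travel": [0, 0, 25]}, {"gripper": 0, "travel": [0, 0, 15]}, {"gripper": 0, "travel": [0, 0, 0]}]}}

```text
validation failed for argument at $.mo...
```

Run:
```python
from h import *
import cv2
st()
a=manip.snapshot("top")[90:240,140:340,::-1];b=manip.snapshot("scene")[80:230,240:440,::-1]
cv2.imwrite("pics/p2.png",np.hstack([cv2.resize(i,(400,300),interpolation=cv2.INTER_CUBIC) for i in(a,b)]))
```

```text
t 1.12 bal mm [133.4  88.4 230.8] yaw_t_y 90.1 F bal [-0.1 -0.7  0.2] gap -0.0 ztool [-0.001  0.001 -1.   ]
```

View pics/p2.png

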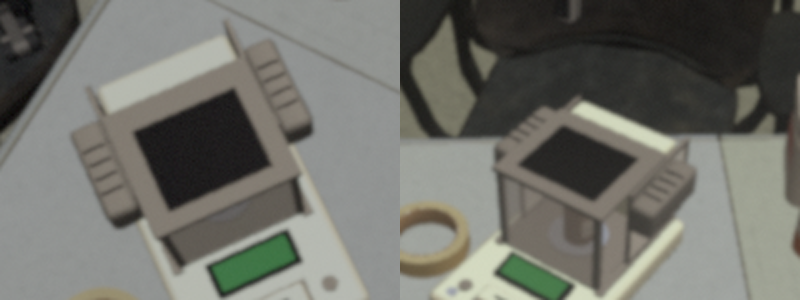

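The descent was refused because each row needs a rotation entry, so the arm stayed put. The fingertip shows at scene (325,85), where the projection puts it. I'll resend the descent.

Emit:
{"name": "send_rows", "arguments": {"motion": [{"gripper": 0, "travel": [0, 0, 25], "rotation": [0, 0, 0]}, {"gripper": 0, "travel": [0, 0, 30], "rotation": [0, 0, 0]}, {"gripper": 0, "travel": [0, 0, 30], "rotation": [0, 0, 0]}, {"gripper": 0, "travel": [0, 0, 25], "rotation": [0, 0, 0]}, {"gripper": 0, "travel": [0, 0, 15], "rotation": [0, 0, 0]}, {"gripper": 0, "travel": [0, 0, 0], "rotation": [0, 0, 0]}]}}

```text
t: 1.72
tcp_pos: [0.4594, 0.4429, 0.1024]
tool_rot: [0.306, 0.952, -0.003, -0.003]
force: [-0.3, -0.6, -0.6]
finger_gap: 0.002
```

Run:
```python
from h import *
import cv2
st()
a=manip.snapshot("top")[90:240,140:340,::-1];b=manip.snapshot("scene")[80:230,240:440,::-1]
cv2.imwrite("pics/p3.png",np.hstack([cv2.resize(i,(400,300),interpolation=cv2.INTER_CUBIC) for i in(a,b)]))
```

```text
t 1.72 bal mm [130.9  91.  102.4] yaw_t_y 89.9 F bal [-0.6 -0.1 -0.6] gap 0.0 ztool [-0.008  0.003 -1.   ]
```

View pics/p3.png

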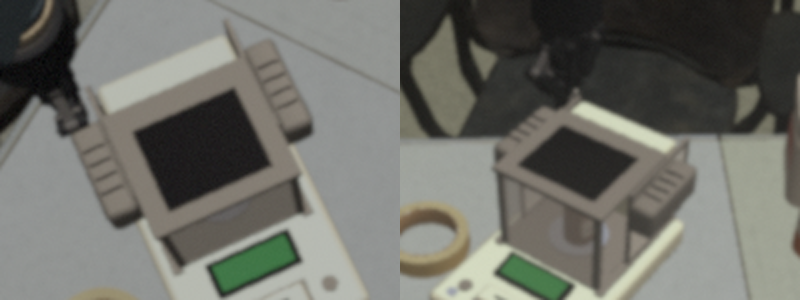

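Emit:
{"name": "send_rows", "arguments": {"motion": [{"gripper": 0, "travel": [-5, -4, 0], "rotation": [0, 0, 0]}, {"gripper": 0, "travel": [0, -5, 0], "rotation": [0, 0, 0]}, {"gripper": 0, "travel": [0, -5, 0], "rotation": [0, 0, 0]}, {"gripper": 0, "travel": [0, -5, 0], "rotation": [0, 0, 0]}, {"gripper": 0, "travel": [0, -5, 0], "rotation": [0, 0, 0]}, {"gripper": 0, "travel": [0, -5, 0], "rotation": [0, 0, 0]}, {"gripper": 0, "travel": [0, -5, 0], "rotation": [0, 0, 0]}]}}

```text
t: 2.4
tcp_pos: [0.4477, 0.4139, 0.1078]
tool_rot: [0.308, 0.951, 0.002, 0.0]
force: [-2.3, 5.1, 0.6]
finger_gap: -0.001
```

```bash
python3 -c "
from h import *
st()"
```

```text
t 2.4 bal mm [100.6  83.6 107.8] yaw_t_y 90.0 F bal [2.7 4.9 0.6] gap -0.0 ztool [ 0.004  0.001 -1.   ]
```

Emit:
{"name": "send_rows", "arguments": {"motion": [{"gripper": 0, "travel": [4, 0, 0], "rotation": [0, 0, 0]}, {"gripper": 0, "travel": [0, -3, 0], "rotation": [0, 0, 0]}]}}

```text
t: 2.57
tcp_pos: [0.4427, 0.4126, 0.107]
tool_rot: [0.307, 0.952, 0.0, 0.001]
force: [0.2, 0.4, 0.7]
finger_gap: -0.001
```

```bash
python3 -c "
from h import *
st()"
```

```text
t 2.57 bal mm [ 96.6  86.8 107. ] yaw_t_y 90.0 F bal [0.4 0.1 0.7] gap -0.0 ztool [ 0.    -0.001 -1.   ]
```

Emit:
{"name": "send_rows", "arguments": {"motion": [{"gripper": 0, "travel": [0, -3, 0], "rotation": [0, 0, 0]}, {"gripper": 0, "travel": [0, -3, 0], "rotation": [0, 0, 0]}, {"gripper": 0, "travel": [0, -3, 0], "rotation": [0, 0, 0]}]}}

```text
t: 2.82
tcp_pos: [0.4378, 0.4053, 0.1064]
tool_rot: [0.308, 0.952, 0.0, 0.0]
force: [0.7, 1.7, 0.2]
finger_gap: -0.001
```

Emit:
{"name": "send_rows", "arguments": {"motion": [{"gripper": 0, "travel": [0, -3, 0], "rotation": [0, 0, 0]}, {"gripper": 0, "travel": [0, -2, 0], "rotation": [0, 0, 0]}]}}

```text
t: 2.98
tcp_pos: [0.435, 0.4015, 0.1064]
tool_rot: [0.308, 0.952, 0.001, 0.0]
force: [0.8, 1.6, -0.5]
finger_gap: 0.003
```

```bash
python3 -c "
from h import *
st()"
```

```text
t 2.98 bal mm [ 83.1  86.5 106.4] yaw_t_y 90.0 F bal [ 1.7  0.3 -0.5] gap 0.0 ztool [ 0.001 -0.    -1.   ]
```

Emit:
{"name": "send_rows", "arguments": {"motion": [{"gripper": 0, "travel": [0, -2, 0], "rotation": [0, 0, 0]}, {"gripper": 0, "travel": [0, -2, 0], "rotation": [0, 0, 0]}, {"gripper": 0, "travel": [0, 0, 0], "rotation": [0, 0, 0]}]}}

```text
t: 3.23
tcp_pos: [0.4323, 0.3979, 0.1064]
tool_rot: [0.307, 0.952, -0.0, 0.0]
force: [1.2, -0.6, 0.1]
finger_gap: -0.001
```

Emit:
{"name": "send_rows", "arguments": {"motion": [{"gripper": 0, "travel": [0, -2, 0], "rotation": [0, 0, 0]}, {"gripper": 0, "travel": [0, -2, 0], "rotation": [0, 0, 0]}]}}

```text
t: 3.4
tcp_pos: [0.4319, 0.3972, 0.1066]
tool_rot: [0.308, 0.951, 0.003, 0.002]
force: [5.1, 9.4, -6.1]
finger_gap: -0.003
```

Emit:
{"name": "send_rows", "arguments": {"motion": [{"gripper": 0, "travel": [0, -2, 0], "rotation": [0, 0, 0]}, {"gripper": 0, "travel": [0, 0, 0], "rotation": [0, 0, 0]}]}}

```text
t: 3.57
tcp_pos: [0.432, 0.3972, 0.1067]
tool_rot: [0.308, 0.951, 0.005, 0.002]
force: [5.1, 11.3, -6.5]
finger_gap: -0.002
```

```bash
python3 -c "
from h import *
st()"
```

```text
t 3.57 bal mm [ 77.9  86.4 106.7] yaw_t_y 90.1 F bal [12.1  2.4 -6.5] gap -0.0 ztool [ 0.012 -0.001 -1.   ]
```

Emit:
{"name": "send_rows", "arguments": {"motion": [{"gripper": 0, "travel": [0, 15, 0], "rotation": [0, 0, 0]}, {"gripper": 0, "travel": [0, 20, 0], "rotation": [0, 0, 0]}, {"gripper": 0, "travel": [0, 10, -20], "rotation": [0, 0, 0]}, {"gripper": 0, "travel": [0, 10, -30], "rotation": [0, 0, 0]}, {"gripper": 0, "travel": [0, 10, -30], "rotation": [0, 0, 0]}, {"gripper": 0, "travel": [-10, 7, -30], "rotation": [0, 0, 0]}, {"gripper": 0, "travel": [-30, 0, 0], "rotation": [0, 0, 0]}, {"gripper": 0, "travel": [-35, 0, 0], "rotation": [0, 0, 0]}, {"gripper": 0, "travel": [-35, 0, 0], "rotation": [0, 0, 0]}, {"gripper": 0, "travel": [-35, 0, 0], "rotation": [0, 0, 0]}, {"gripper": 0, "travel": [-30, 0, 0], "rotation": [0, 0, 0]}, {"gripper": 0, "travel": [0, 0, 0], "rotation": [0, 0, 0]}]}}

```text
t: 4.57
tcp_pos: [0.6173, 0.3445, 0.2157]
tool_rot: [0.31, 0.951, -0.001, 0.001]
force: [0.2, -0.1, -0.1]
finger_gap: -0.001
```

```bash
python3 -c "
from h import *
st()"
```

```text
t 4.57 bal mm [143.4 -94.7 215.7] yaw_t_y 90.3 F bal [ 0.  -0.2 -0.1] gap -0.0 ztool [-0.001 -0.003 -1.   ]
```

Emit:
{"name": "send_rows", "arguments": {"motion": [{"gripper": 0, "travel": [0, 0, 20], "rotation": [0, 0, 0]}, {"gripper": 0, "travel": [0, 0, 30], "rotation": [0, 0, 0]}, {"gripper": 0, "travel": [0, 0, 30], "rotation": [0, 0, 0]}, {"gripper": 0, "travel": [0, 0, 20], "rotation": [0, 0, 0]}, {"gripper": 0, "travel": [0, 0, 10], "rotation": [0, 0, 0]}, {"gripper": 0, "travel": [0, 0, 0], "rotation": [0, 0, 0]}, {"gripper": 0, "travel": [0, 0, 0], "rotation": [0, 0, 0]}]}}

```text
t: 5.15
tcp_pos: [0.6124, 0.3495, 0.1062]
tool_rot: [0.307, 0.952, -0.0, -0.0]
force: [0.7, 0.4, 0.5]
finger_gap: 0.002
```

Run:
```python
from h import *
import cv2
st()
a=manip.snapshot("top")[90:240,140:340,::-1];b=manip.snapshot("scene")[80:230,240:440,::-1]
cv2.imwrite("pics/p4.png",np.hstack([cv2.resize(i,(400,300),interpolation=cv2.INTER_CUBIC) for i in(a,b)]))
```

```text
t 5.15 bal mm [144.7 -87.7 106.2] yaw_t_y 90.0 F bal [ 0.7 -0.4  0.5] gap 0.0 ztool [-0.001  0.001 -1.   ]
```

View pics/p4.png

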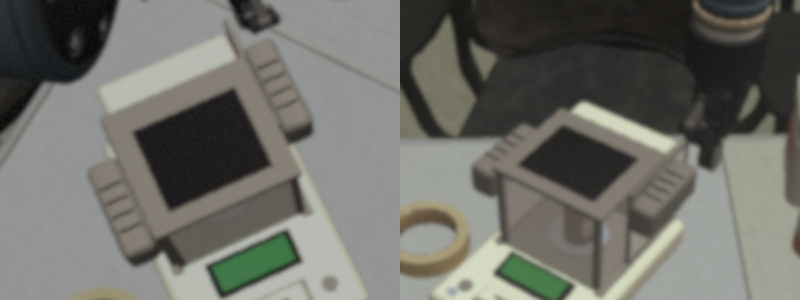

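The left door now looks shut. The finger at top crop (262,18) is in line behind the right block's rear end at (265,45), so I'll push.

Emit:
{"name": "send_rows", "arguments": {"motion": [{"gripper": 0, "travel": [0, -6, 0], "rotation": [0, 0, 0]}, {"gripper": 0, "travel": [0, -6, 0], "rotation": [0, 0, 0]}, {"gripper": 0, "travel": [0, -6, 0], "rotation": [0, 0, 0]}, {"gripper": 0, "travel": [0, -4, 0], "rotation": [0, 0, 0]}, {"gripper": 0, "travel": [0, -4, 0], "rotation": [0, 0, 0]}]}}

```text
t: 5.67
tcp_pos: [0.5975, 0.3283, 0.107]
tool_rot: [0.308, 0.951, 0.001, 0.0]
force: [0.4, 2.8, 1.3]
finger_gap: 0.0
```

Emit:
{"name": "send_rows", "arguments": {"motion": [{"gripper": 0, "travel": [0, -4, 0], "rotation": [0, 0, 0]}, {"gripper": 0, "travel": [0, -4, 0], "rotation": [0, 0, 0]}, {"gripper": 0, "travel": [0, -4, 0], "rotation": [0, 0, 0]}, {"gripper": 0, "travel": [0, -4, 0], "rotation": [0, 0, 0]}, {"gripper": 0, "travel": [0, -4, 0], "rotation": [0, 0, 0]}, {"gripper": 0, "travel": [0, -4, 0], "rotation": [0, 0, 0]}, {"gripper": 0, "travel": [0, -4, 0], "rotation": [0, 0, 0]}]}}

```text
t: 6.25
tcp_pos: [0.5811, 0.3054, 0.1064]
tool_rot: [0.307, 0.952, 0.0, 0.0]
force: [0.6, 1.6, 0.6]
finger_gap: -0.003
```

```bash
python3 -c "
from h import *
st()"
```

```text
t 6.25 bal mm [ 90.6 -88.2 106.4] yaw_t_y 90.0 F bal [1.7 0.4 0.6] gap -0.0 ztool [ 0. -0. -1.]
```

Emit:
{"name": "send_rows", "arguments": {"motion": [{"gripper": 0, "travel": [0, -3, 0], "rotation": [0, 0, 0]}, {"gripper": 0, "travel": [0, -3, 0], "rotation": [0, 0, 0]}, {"gripper": 0, "travel": [0, -2, 0], "rotation": [0, 0, 0]}, {"gripper": 0, "travel": [0, -2, 0], "rotation": [0, 0, 0]}, {"gripper": 0, "travel": [0, 0, 0], "rotation": [0, 0, 0]}]}}

```text
t: 6.67
tcp_pos: [0.575, 0.2969, 0.1062]
tool_rot: [0.307, 0.952, -0.0, -0.0]
force: [0.3, 0.6, 0.8]
finger_gap: -0.003
```

Emit:
{"name": "send_rows", "arguments": {"motion": [{"gripper": 0, "travel": [0, -2, 0], "rotation": [0, 0, 0]}, {"gripper": 0, "travel": [0, -2, 0], "rotation": [0, 0, 0]}, {"gripper": 0, "travel": [0, 0, 0], "rotation": [0, 0, 0]}]}}

```text
t: 6.92
tcp_pos: [0.5727, 0.2939, 0.1062]
tool_rot: [0.307, 0.952, -0.0, -0.0]
force: [-0.7, -0.0, 0.4]
finger_gap: 0.001
```

Emit:
{"name": "send_rows", "arguments": {"motion": [{"gripper": 0, "travel": [0, -2, 0], "rotation": [0, 0, 0]}, {"gripper": 0, "travel": [0, 0, 0], "rotation": [0, 0, 0]}]}}

```text
t: 7.08
tcp_pos: [0.5724, 0.2935, 0.1063]
tool_rot: [0.308, 0.952, 0.001, 0.001]
force: [1.6, 4.1, -1.0]
finger_gap: 0.002
```

```bash
python3 -c "
from h import *
st()"
```

```text
t 7.08 bal mm [ 75.8 -88.1 106.3] yaw_t_y 90.0 F bal [ 4.3  1.1 -1. ] gap 0.0 ztool [ 0.003 -0.    -1.   ]
```

Emit:
{"name": "send_rows", "arguments": {"motion": [{"gripper": 0, "travel": [0, -2, 0], "rotation": [0, 0, 0]}, {"gripper": 0, "travel": [0, -2, 0], "rotation": [0, 0, 0]}, {"gripper": 0, "travel": [0, 0, 0], "rotation": [0, 0, 0]}]}}

```text
t: 7.33
tcp_pos: [0.5725, 0.2934, 0.1064]
tool_rot: [0.308, 0.951, 0.005, 0.003]
force: [6.1, 12.5, -6.4]
finger_gap: -0.002
```

```bash
python3 -c "
from h import *
st()"
```

```text
t 7.33 bal mm [ 75.8 -88.2 106.4] yaw_t_y 90.1 F bal [13.7  2.4 -6.4] gap -0.0 ztool [ 0.011 -0.002 -1.   ]
```

Emit:
{"name": "send_rows", "arguments": {"motion": [{"gripper": 0, "travel": [0, 15, 0], "rotation": [0, 0, 0]}, {"gripper": 0, "travel": [0, 20, 0], "rotation": [0, 0, 0]}, {"gripper": 0, "travel": [0, 0, -20], "rotation": [0, 0, 0]}, {"gripper": 0, "travel": [0, 0, -35], "rotation": [0, 0, 0]}, {"gripper": 0, "travel": [0, 0, -35], "rotation": [0, 0, 0]}, {"gripper": 0, "travel": [0, 0, -20], "rotation": [0, 0, 0]}, {"gripper": 0, "travel": [0, 0, 0], "rotation": [0, 0, 0]}]}}

```text
t: 7.92
tcp_pos: [0.5926, 0.3183, 0.222]
tool_rot: [0.307, 0.952, 0.002, 0.004]
force: [0.4, 0.3, 0.6]
finger_gap: 0.003
```

Emit:
{"name": "send_rows", "arguments": {"motion": [{"gripper": 0, "travel": [13, -20, 0], "rotation": [0, 0, 0]}, {"gripper": 0, "travel": [13, -30, 0], "rotation": [0, 0, 0]}, {"gripper": 0, "travel": [13, -30, 0], "rotation": [0, 0, 0]}, {"gripper": 0, "travel": [13, -30, 0], "rotation": [0, 0, 0]}, {"gripper": 0, "travel": [13, -30, 0], "rotation": [0, 0, 0]}, {"gripper": 0, "travel": [13, -30, 0], "rotation": [0, 0, 0]}, {"gripper": 0, "travel": [12, -30, 0], "rotation": [0, 0, 0]}, {"gripper": 0, "travel": [0, 0, 0], "rotation": [0, 0, 0]}, {"gripper": 0, "travel": [0, 0, 0], "rotation": [0, 0, 0]}]}}

```text
t: 8.67
tcp_pos: [0.3973, 0.207, 0.2156]
tool_rot: [0.308, 0.952, -0.001, -0.001]
force: [0.9, -0.5, 0.3]
finger_gap: 0.002
```

```bash
python3 -c "
from h import *
st()"
```

```text
t 8.67 bal mm [-96.7   3.4 215.6] yaw_t_y 90.0 F bal [ 0.1 -1.   0.3] gap 0.0 ztool [-0.003  0.002 -1.   ]
```

Emit:
{"name": "send_rows", "arguments": {"motion": [{"gripper": 0, "travel": [-2, -5, 20], "rotation": [0, 0, 0]}, {"gripper": 0, "travel": [0, 0, 30], "rotation": [0, 0, 0]}, {"gripper": 0, "travel": [0, 0, 35], "rotation": [0, 0, 0]}, {"gripper": 0, "travel": [0, 0, 35], "rotation": [0, 0, 0]}, {"gripper": 0, "travel": [0, 0, 25], "rotation": [0, 0, 0]}, {"gripper": 0, "travel": [0, 0, 5], "rotation": [0, 0, 0]}, {"gripper": 0, "travel": [0, 0, 0], "rotation": [0, 0, 0]}]}}

```text
t: 9.25
tcp_pos: [0.3985, 0.2029, 0.0644]
tool_rot: [0.307, 0.952, -0.001, -0.002]
force: [0.6, -0.2, 0.3]
finger_gap: 0.0
```

Run:
```python
from h import *
import cv2
st()
a=manip.snapshot("top")[110:290,160:360,::-1];b=manip.snapshot("scene")[110:290,220:420,::-1]
cv2.imwrite("pics/p5.png",np.hstack([cv2.resize(i,(400,360),interpolation=cv2.INTER_CUBIC) for i in(a,b)]))
```

```text
t 9.25 bal mm [-99.3  -0.   64.4] yaw_t_y 90.0 F bal [ 0.2 -0.6  0.3] gap 0.0 ztool [-0.003  0.003 -1.   ]
```

View pics/p5.png

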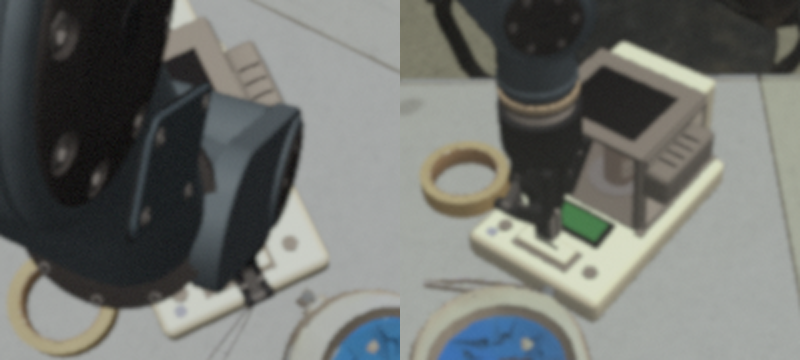

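Run:
```python
from h import *
import cv2
p=manip.sense()["tcp_pos"];M=R.from_quat(manip.sense()["tool_rot"]).as_matrix()
for dz in(0,-20,-60):
  q=p+M@[0,0,dz/1000]
  print((proj("top",q)-[160,110])*2,(proj("scene",q)-[220,110])*2+[400,0])
a=cv2.imread("pics/p5.png")
cv2.imwrite("pics/p5b.png",np.hstack([cv2.resize(a[200:340,160:340],(396,308),interpolation=3),cv2.resize(a[160:300,460:640],(396,308),interpolation=3)]))
```

```text
[[237.13309338 258.10986254]] [[549.2073466  229.83406946]]
[[235.23327959 252.87512083]] [[548.17714517 216.47721784]]
[[231.17734422 241.69940766]] [[546.01053529 188.38651081]]
```

View pics/p5b.png

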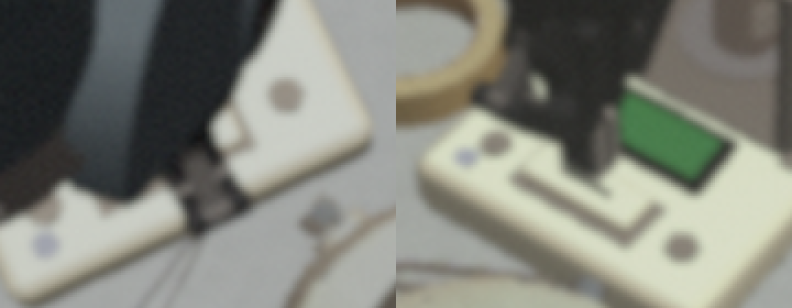

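Emit:
{"name": "send_rows", "arguments": {"motion": [{"gripper": 0, "travel": [1, -2, 5], "rotation": [0, 0, 0]}, {"gripper": 0, "travel": [0, 0, 5], "rotation": [0, 0, 0]}, {"gripper": 0, "travel": [0, 0, 3], "rotation": [0, 0, 0]}, {"gripper": 0, "travel": [0, 0, 2], "rotation": [0, 0, 0]}, {"gripper": 0, "travel": [0, 0, 0], "rotation": [0, 0, 0]}]}}

```text
t: 9.77
tcp_pos: [0.3967, 0.202, 0.0513]
tool_rot: [0.307, 0.952, 0.0, 0.0]
force: [0.1, 0.5, 0.6]
finger_gap: 0.0
```

Emit:
{"name": "send_rows", "arguments": {"motion": [{"gripper": 0, "travel": [0, 0, 2], "rotation": [0, 0, 0]}, {"gripper": 0, "travel": [0, 0, 2], "rotation": [0, 0, 0]}, {"gripper": 0, "travel": [0, 0, 0], "rotation": [0, 0, 0]}]}}

```text
t: 10.02
tcp_pos: [0.397, 0.202, 0.0473]
tool_rot: [0.307, 0.952, 0.0, 0.0]
force: [-0.5, -0.7, 2.6]
finger_gap: 0.001
```

```bash
python3 -c "
from h import *
st()"
```

```text
t 10.02 bal mm [-101.     0.7   47.3] yaw_t_y 90.0 F bal [-0.8 -0.   2.6] gap 0.0 ztool [ 0. -0. -1.]
```

Contact is at about 50 mm with the spring force as described. I'll press on to the stop.

Emit:
{"name": "send_rows", "arguments": {"motion": [{"gripper": 0, "travel": [0, 0, 2], "rotation": [0, 0, 0]}, {"gripper": 0, "travel": [0, 0, 2], "rotation": [0, 0, 0]}, {"gripper": 0, "travel": [0, 0, 0], "rotation": [0, 0, 0]}]}}

```text
t: 10.27
tcp_pos: [0.397, 0.202, 0.0448]
tool_rot: [0.307, 0.952, 0.0, 0.001]
force: [-2.5, -1.6, 19.2]
finger_gap: -0.001
```

Emit:
{"name": "send_rows", "arguments": {"motion": [{"gripper": 0, "travel": [0, 0, 1], "rotation": [0, 0, 0]}, {"gripper": 0, "travel": [0, 0, 0], "rotation": [0, 0, 0]}]}}

```text
t: 10.43
tcp_pos: [0.397, 0.202, 0.0447]
tool_rot: [0.307, 0.952, 0.001, 0.001]
force: [-2.8, -0.9, 28.1]
finger_gap: -0.004
```

```bash
python3 -c "
from h import *
st()"
```

```text
t 10.43 bal mm [-100.9    0.7   44.7] yaw_t_y 90.0 F bal [-2.4  1.8 28.1] gap -0.0 ztool [ 0.002 -0.002 -1.   ]
```

The bar is at its stop: 44.7 mm, with the force up to 28 N. I'll ease off slightly, hold it, then lift straight up and clear.

Emit:
{"name": "send_rows", "arguments": {"motion": [{"gripper": 0, "travel": [0, 0, -1], "rotation": [0, 0, 0]}, {"gripper": 0, "travel": [0, 0, 0], "rotation": [0, 0, 0]}, {"gripper": 0, "travel": [0, 0, 0], "rotation": [0, 0, 0]}, {"gripper": 0, "travel": [0, 0, 0], "rotation": [0, 0, 0]}, {"gripper": 0, "travel": [0, 0, 0], "rotation": [0, 0, 0]}, {"gripper": 0, "travel": [0, 0, 0], "rotation": [0, 0, 0]}]}}

```text
t: 10.93
tcp_pos: [0.397, 0.202, 0.0448]
tool_rot: [0.307, 0.952, 0.0, 0.001]
force: [-1.7, -0.5, 18.1]
finger_gap: -0.006
```

Emit:
{"name": "send_rows", "arguments": {"motion": [{"gripper": 0, "travel": [0, 0, -5], "rotation": [0, 0, 0]}, {"gripper": 0, "travel": [0, 0, -10], "rotation": [0, 0, 0]}, {"gripper": 0, "travel": [0, 0, -25], "rotation": [0, 0, 0]}, {"gripper": 0, "travel": [0, 0, -35], "rotation": [0, 0, 0]}, {"gripper": 0, "travel": [0, 0, -35], "rotation": [0, 0, 0]}, {"gripper": 0, "travel": [0, 0, -35], "rotation": [0, 0, 0]}, {"gripper": 0, "travel": [0, 0, -30], "rotation": [0, 0, 0]}, {"gripper": 0, "travel": [30, 0, 0], "rotation": [0, 0, 0]}, {"gripper": 0, "travel": [35, 0, 0], "rotation": [0, 0, 0]}, {"gripper": 0, "travel": [35, 0, 0], "rotation": [0, 0, 0]}, {"gripper": 0, "travel": [35, 0, 0], "rotation": [0, 0, 0]}, {"gripper": 0, "travel": [30, 0, 0], "rotation": [0, 0, 0]}]}}

```text
t: 11.93
tcp_pos: [0.2607, 0.2988, 0.2181]
tool_rot: [0.308, 0.952, -0.0, -0.0]
force: [0.7, 0.3, 0.0]
finger_gap: -0.002
```

Emit:
{"name": "send_rows", "arguments": {"motion": [{"gripper": 0, "travel": [35, 10, 0], "rotation": [0, 0, 0]}, {"gripper": 0, "travel": [35, 15, 0], "rotation": [0, 0, 0]}, {"gripper": 0, "travel": [30, 15, 0], "rotation": [0, 0, 0]}, {"gripper": 0, "travel": [0, 0, 0], "rotation": [0, 0, 0]}, {"gripper": 0, "travel": [0, 0, 0], "rotation": [0, 0, 0]}]}}

```text
t: 12.35
tcp_pos: [0.204, 0.3902, 0.2179]
tool_rot: [0.305, 0.952, -0.0, -0.0]
force: [0.6, 0.1, -0.5]
finger_gap: 0.002
```

Run:
```python
from h import *
import cv2
st()
a=manip.snapshot("top")[90:290,160:360,::-1];b=manip.snapshot("scene")[100:300,220:420,::-1]
cv2.imwrite("pics/p6.png",np.hstack([cv2.resize(i,(400,400),interpolation=cv2.INTER_CUBIC) for i in(a,b)]))
```

```text
t 12.35 bal mm [-61.2 267.3 217.9] yaw_t_y 89.8 F bal [ 0.5 -0.5 -0.5] gap 0.0 ztool [-0.001 -0.    -1.   ]
```

View pics/p6.png

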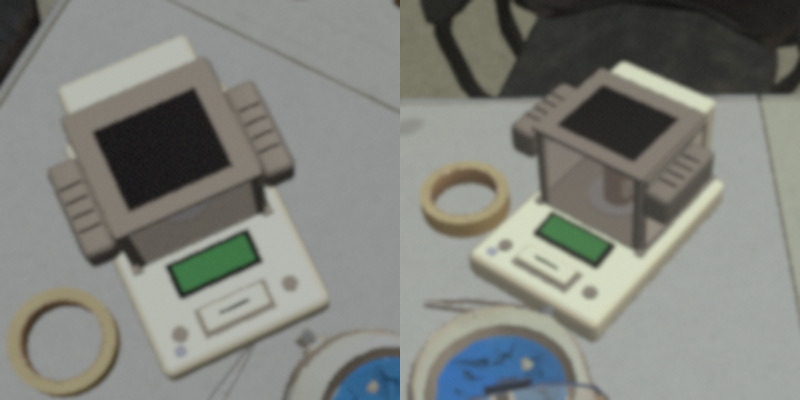

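Both blocks now sit symmetrically, with front ends at top crop (100,255) and (285,175). No door edges stick out behind, the bar is up, and the vial and tape roll are in place. I'm handing it in.

```bash
python3 -c "
from station import manip
print(manip.sign_off())"
```

```text
the job is handed in; nothing more can be done
None
```

I shut both doors, left first and then right, then pressed the tare bar, held it and let it come up. I handed the job in at about 12.4 s of robot time; `sign_off` gives no verdict.

- **Doors:** I pushed each with the closed fingertips on the rear end of its block until it stopped moving. The push force rose from about 2 N to 12–14 N at the stop. The last picture shows both blocks level with each other and no door edge sticking out behind.
- **Tare bar:** I pressed it from 50 mm down to its stop at 44.7 mm, with a peak of 28 N. I held it there for about 0.7 s, and the last picture shows it up again.
- **Everything else:** the vial and tape roll look unmoved, and the arm ended clear of everything. I did not check the drop bottle in the last picture, but the arm never went near it.
- **Disagreements and refusals:** the two cameras placed the balance about 5 mm apart. The door stops differed by about 2 mm, which favours the top camera, and I went mainly by that one. One move call was refused for a missing rotation entry and moved nothing. Early in the left push there was a brief 5 N sideways force, gone after a 4 mm shift outward.

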